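# Rotate the stock in two carrom display lanes

## Robot

A 6-joint arm with a two-finger parallel gripper is mounted at the origin on the work surface. World frame = base frame: x ahead of the robot, y to its left, z up, the work surface at z = 0. Lengths are in mm, angles in rad, forces in N, time in s.
With the tool pointing down it reaches from about 350 to 875 mm from the base axis. Payload 4.2 kg.
Tool frame: the origin (TCP) lies midway between the tips of the shut fingers; the grasp point (between the pads) lies 19 mm behind it; z points along the fingers, y is the line along which they close (so a half turn about z gives the same grasp; the last joint's range is limited). The gripper opens to 85 mm and grips with 20 to 120 N. Pads are 22 mm wide; open, the fingers measure 114 mm over their backs; the gripper's body (76 mm by 85 mm) begins 54 mm behind the grasp point. The pads swing forward as they close: fully open they stand 13 mm farther back than shut.
Start: joints at [1.555, 0.385, 0.008, 0, -1.194, -0.259], TCP at [169.565, 601.537, 199.212] pointing down, gripper open.
Joint ranges: [-3.14, 3.14], [-1.21, 2.06], [-1.07, 1.41], [-3.16, 2.05], [-2.99, -0.16], [-3.1, 3.1]. Speed limits (rad/s): [2.79, 2.79, 3.14, 3.14, 3.14, 3.14].

## Interface

Orientations are given as a unit quaternion [x, y, z, w].
In Python, from bench import read_state, get_image, job_done gives the robot as it stands.
- The arm moves only by the tool servo_tool, never from a script. Its arguments are lists of equal length, an entry for each row: "rotation": the turn, a rotation vector about the world's x, y, z scaled (see below), a list of three; "slide": the shift along the world's x, y, z scaled (see below), a list of three; "grip": the opening, from -1 (shut) to 1 (fully open). In form: {"rotation": [[rx, ry, rz], ...], "slide": [[tx, ty, tz], ...], "grip": [grip, ...]}. A call has 1 to 8 rows; each row is the pose to reach, as a shift and turn from the pose commanded when the call began, turning the shorter way round; what a row does not reach only later rows make up. The controller multiplies each number of a shift by 0.2 m and each number of a turn by 360 degrees. A row lasts 1/8 s, in which the tool goes at most 62.5 mm and 10.7 degrees, less where a joint would pass 70% of its speed; a pose out of reach is approached as far as the arm can. A call with a number of a shift or a turn outside -1 to 1 is refused whole. A call with a gripper value outside its range is refused whole. The fingers move at their own pace and stop on an object; the grip force is fixed at half the most. Time passes only in rows, so rows that repeat a pose let the fingers close. It gives the time, the measured TCP pose, the force, the opening and the grip force at its end, in the units of the state.
- read_state(): the state, without advancing time (a new reading comes with each control period).
- get_image(name): name is "side" or "top"; returns a dict with "image" (384x512x3 uint8, red, green, blue), "depth" (384x512 float32, mm along the optical axis (not along the pixel's ray), 0 where there is no reading), "camera_matrix" (3x3 intrinsics, pixels), "rvec" (rotation vector, rad) and "tvec" (3), from world to camera coordinates, as OpenCV has them. Camera axes: x right, y down, z forward; pixel columns grow to the right and rows downward; lengths in mm; the calibration is good to about 2 mm. A picture is of the moment at which its call begins.
- job_done(): hands the job in; it is judged then, once.
The state is a dict: "clock": time; "joints": joint angles; "joint_vel": joint speeds; "joint_efforts": joint torques, N m; "position": TCP position; "ee_rot": TCP orientation; "contact_force": force on the tool from outside, world axes, zero at the start; "wrist_torque": the same for the moment, N m; "gripper_width": finger opening in mm; "grasp_force": force on a finger pad.
Only numpy, scipy, OpenCV 4.12 (cv2) and the standard library are available. Lean on these libraries where they do the work, as an engineer would, in place of code of your own. Each camera call takes 0.05 s, during which the arm holds its last target. There are 200 camera calls.

## Task

Rotate the stock so the old sells first: in each lane the old square case must end centred on the front tile (the one with the glass lip), with the new round case of the same size centred on the rear tile behind it, large striker cases in the wide lane and small coin cases in the narrow lane. In each lane pull the old case forward before setting the new one on the rear tile; the empty maple coin tray is free for parking a case on the way. Leave all four cases upright and let go, and do not disturb the brass lamp socket with its bulb.

Things in the scene. Friction and masses are not known exactly. Their poses are not given: they have to be found in the camera images.
- striker_old_mid (a point): Old striker case: large SQUARE wooden case 56 x 56 x 36 mm (55 to 115 g), a blue acrylic striker disc set on its top (41 mm wide, the upper 4 mm of the height; wooden sides are 32 mm high). Starts on the rear tile of the wide lane. x and y axes square to its sides. The point is the centre, half-way up (18 mm above the underside); z up along its axis.
- striker_new_mid (a point): New striker case: large ROUND wooden case 56 mm in diameter, 36 mm high (55 to 115 g), a blue acrylic striker disc on its top (41 mm wide, upper 4 mm). Starts, wrongly, on the front tile of the wide lane. The point is the centre, half-way up (18 mm above the underside); z up along its axis.
- coin_old_mid (a point): Old coin case: small SQUARE wooden case 42 x 42 x 36 mm (30 to 65 g), a black carrom coin set on its top (31 mm wide, upper 4 mm). Starts on the rear tile of the narrow lane. x and y axes square to its sides. The point is the centre, half-way up (18 mm above the underside); z up along its axis.
- coin_new_mid (a point): New coin case: small ROUND wooden case 42 mm in diameter, 36 mm high (30 to 65 g), a black carrom coin on its top (31 mm wide, upper 4 mm). Starts on the bare shelf to one side of the lanes. The point is the centre, half-way up (18 mm above the underside); z up along its axis.
- striker_front: Front tile of the wide lane: 100 x 80 x 6 mm thick maple tile fixed to the shelf; origin at the centre of its underside, top 6 mm above it; x runs along the lane towards the front (customers' side), y across the lane. A glass lip 22 mm high and 4 mm thick stands along its front edge, 50 to 54 mm from the tile's centre along +x.
- striker_rear: Rear tile of the wide lane, about 106 mm behind the front tile, plain: 100 x 80 x 6 mm thick maple tile fixed to the shelf; origin at the centre of its underside, top 6 mm above it; x runs along the lane towards the front (customers' side), y across the lane.
- coin_front: Front tile of the narrow lane, empty at the start: 100 x 60 x 6 mm thick maple tile fixed to the shelf; origin at the centre of its underside, top 6 mm above it; x runs along the lane towards the front (customers' side), y across the lane. A glass lip 22 mm high and 4 mm thick stands along its front edge, 50 to 54 mm from the tile's centre along +x.
- coin_rear: Rear tile of the narrow lane, about 106 mm behind the front tile, plain: 100 x 60 x 6 mm thick maple tile fixed to the shelf; origin at the centre of its underside, top 6 mm above it; x runs along the lane towards the front (customers' side), y across the lane.
- coin_tray: Small maple coin tray, empty, fixed to the shelf: 120 x 120 x 14 mm, walls and floor 5 mm thick, so the inner floor is 110 x 110 mm and 5 mm up. Free parking spot. Origin at the centre of its underside, x and y square to its sides.
- lamp: Bystander: brass lamp socket standing on its round foot (56 mm across) with a frosted bulb, 94 mm tall; loose. Origin at the centre of its underside. A chrome pocket ring (62 mm across, 8 mm high) with two black coins stacked inside it (16 mm high) also lies to one side of the lanes.
Things that resemble listed ones, but are neither listed nor needed, are in the scene too. Leave any green look-alike of the coin_rear alone.

How it is judged (in metres and radians):
At the end, for the whole second after the job is handed in: Both square cases stand on the front tile of their lane and both round cases on the rear tile of their lane (large in the wide lane, small in the narrow), each centre within 12 mm horizontally of the tile's centre, resting on the tile upright (within 0.1 rad), released and at rest (horizontal distance between striker_old_mid and striker_front below 0.012 m and height (world z) of striker_old_mid between 0.019 and 0.029 m and angle between each of striker_old_mid, striker_new_mid, coin_old_mid, coin_new_mid's own z axis and vertical below 0.1 rad and linear speed of each of striker_old, striker_new, coin_old, coin_new below 0.01 m/s and angular speed of each of striker_old, striker_new, coin_old, coin_new below 0.1 rad/s and horizontal distance between striker_new_mid and striker_rear below 0.012 m and height (world z) of striker_new_mid between 0.019 and 0.029 m and horizontal distance between coin_old_mid and coin_front below 0.012 m and height (world z) of coin_old_mid between 0.019 and 0.029 m and horizontal distance between coin_new_mid and coin_rear below 0.012 m and height (world z) of coin_new_mid between 0.019 and 0.029 m); the robot touches nothing.
It fails at once if the new round large striker case is set on its rear tile before the old square one stands on the front tile (horizontal distance between striker_new_mid and striker_rear below 0.03 m and height (world z) of striker_new_mid below 0.034 m and not (horizontal distance between striker_old_mid and striker_front below 0.02 m and height (world z) of striker_old_mid below 0.034 m)).
It fails at once if the new round small coin case is set on its rear tile before the old square one stands on the front tile (horizontal distance between coin_new_mid and coin_rear below 0.03 m and height (world z) of coin_new_mid below 0.034 m and not (horizontal distance between coin_old_mid and coin_front below 0.02 m and height (world z) of coin_old_mid below 0.034 m)).
It fails at once if the lamp is shifted by more than 20 mm or tipped (distance of lamp from where it was at the start of the episode above 0.02 m or angle between lamp's own z axis and vertical above 0.3 rad).
It also fails if it takes over 118 s, if anything falls off the work surface, if the arm or the gripper's body presses on something with over 40 N, if the wrist force passes 120 N, or if a joint passes its speed limit or range.

## Working session

There is one attempt and no reset: what is moved stays moved. The work goes in short steps, Python scripts to look and compute and a tool call to move; the robot and the scene stay as the last step left them, time stands still between calls to the robot, and variables do not carry over. Pictures are saved under pics/ and viewed, at most 14 in all, crops included, and the job is handed in when it is done.

Besides the shell and the picture viewer there is one more tool, called after "Request:" in YAML: its name, and indented under it one key for each argument. servo_tool: Moves the arm, as the interface text tells. Shifts and turns lie within -1 to 1; 1 stands for 0.2 m of shift or 360 degrees of turn. Its arguments: {"type":"object","properties":{"rotation":{"type":"array","items":{"type":"array","items":{"type":"number","minimum":-1,"maximum":1}}},"slide":{"type":"array","items":{"type":"array","items":{"type":"number","minimum":-1,"maximum":1}}},"grip":{"type":"array","items":{"type":"number"}}},"required":["rotation","slide","grip"]}

```bash
mkdir -p pics; cat > h.py <<'E'
import numpy as np, cv2
from bench import read_state, get_image, job_done
def cam(n):
    d=get_image(n); R,_=cv2.Rodrigues(np.array(d['rvec'],float)); d['R']=R; d['t']=np.array(d['tvec'],float).ravel(); d['K']=np.array(d['camera_matrix'],float); return d
def ray(d,px,z):
    px=np.atleast_2d(px).astype(float); r=np.c_[px,np.ones(len(px))]@np.linalg.inv(d['K']).T@d['R']
    c=-d['R'].T@d['t']; return c+r*((z-c[2])/r[:,2])[:,None]
def cloud(d):
    v,u=np.mgrid[:384,:512]; z=d['depth'].astype(float)
    p=np.stack([u,v,np.ones_like(u)],-1)@np.linalg.inv(d['K']).T*z[...,None]
    return (p-d['t'])@d['R']
def proj(d,P):
    q=np.atleast_2d(P)@d['R'].T+d['t']; q=q@d['K'].T; return q[:,:2]/q[:,2:]
def save(im,n,crop=None,s=1):
    if crop: im=im[crop[1]:crop[3],crop[0]:crop[2]]
    cv2.imwrite('pics/'+n,cv2.resize(im[...,::-1].copy(),None,fx=s,fy=s,interpolation=cv2.INTER_CUBIC))
E
python3 - <<'E'
from h import *
s=read_state();print({k:np.round(v,3).tolist() for k,v in s.items()})
for n in('top','side'):
    d=cam(n);save(d['image'],n+'0.png',s=1.5);print(n,-d['R'].T@d['t'],d['K'].ravel())
    np.savez(n+'0.npz',**{k:d[k] for k in('image','depth','K','R','t')})
E
```

```text
{'clock': 0.0, 'joints': [1.555, 0.386, 0.007, -0.001, -1.194, -0.259], 'joint_vel': [-0.0, 0.0, 0.0, -0.0, 0.0, 0.001], 'joint_efforts': [-0.0, -39.229, 18.84, 4.186, -0.005, 0.0], 'position': [169.403, 600.923, 198.118], 'ee_rot': [0.991, -0.137, -0.0, 0.001], 'contact_force': [-0.813, 0.482, -0.497], 'wrist_torque': [0.009, -0.016, -0.019], 'grasp_force': 0.0, 'gripper_width': 84.965}
top [ 334.89287852  -38.59213963 1131.29070315] [441.62828735   0.         256.38221303   0.         441.62828735
 201.85558985   0.           0.           1.        ]
side [374.94737884 920.88093289 877.06687832] [477.19312639   0.         253.9992813    0.         477.19312639
 193.0395218    0.           0.           1.        ]
```

View pics/top0.png

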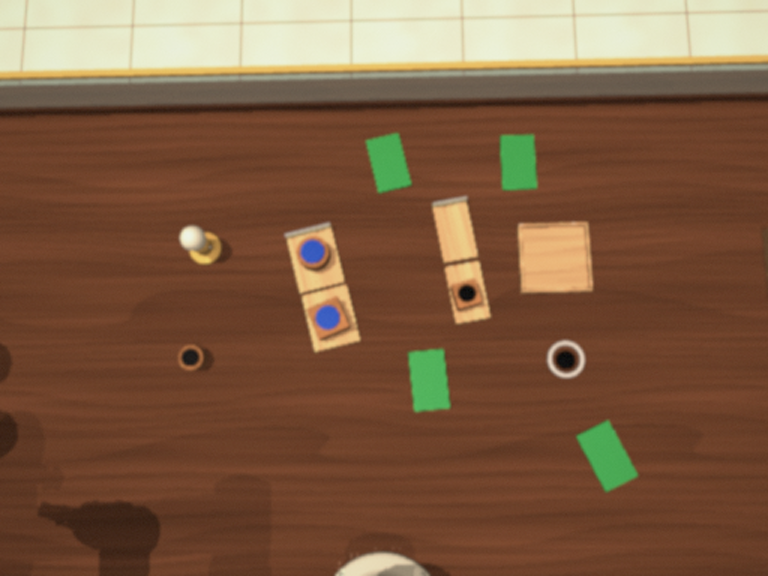

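View pics/side0.png

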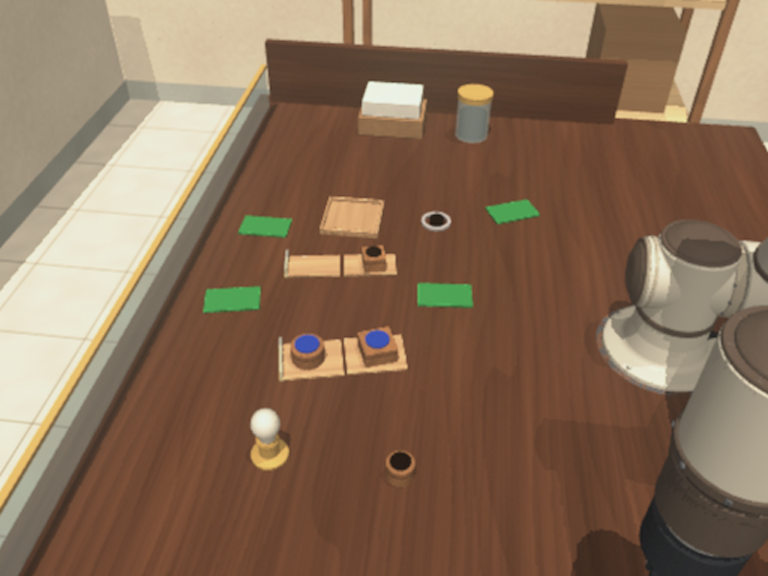

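The top view (768×576, 1.5×) shows the round striker case at (312,251) on the wide front tile and the square striker case at (328,318) on the wide rear tile. The square coin case is at (466,293) on the narrow rear tile, and the narrow front tile at (455,230) is empty. The round coin case stands on the shelf at (190,357), the lamp is at (205,247) and the tray at (555,257). 

Possible mix-ups:
- **New coin case:** the two black coins in the chrome ring at (566,359) look similar. I choose (190,357), a wooden round case with no ring.
- **Narrow rear tile:** the green tiles at (388,162), (518,162), (430,380) and (607,456) look similar. I choose the maple one at (467,292).
- **Wide lane:** the round and square cases look alike from above, so I tell them apart by outline.

```bash
cat > m.py <<'E'
from h import *
def blobs(mask,amin):
    n,l,st,c=cv2.connectedComponentsWithStats(mask.astype(np.uint8)); return [(c[i],st[i,4],l==i) for i in range(1,n) if st[i,4]>=amin]
def discs(d,which):
    h=cv2.cvtColor(d['image'],cv2.COLOR_RGB2HSV).astype(int); out=[]
    m=((h[...,0]>105)&(h[...,0]<130)&(h[...,1]>130)&(h[...,2]>90)) if which=='blue' else (h[...,2]<45)
    return blobs(m,60 if which=='blue' else 30)
E
python3 - <<'E'
from m import *
d={}
for n in('top','side'):
    d[n]=dict(np.load(n+'0.npz')); D=d[n]
    for w in('blue','black'):
        for c,a,l in discs(D,w):
            if a<800: print(n,w,np.round(c,1),a,np.round(ray(D,c,42)[0],1),'z36',np.round(ray(D,c,36)[0,:2],1))
D=d['top'];h=cv2.cvtColor(D['image'],cv2.COLOR_RGB2HSV).astype(int)
m=(h[...,0]>8)&(h[...,0]<25)&(h[...,2]>165)&(h[...,1]>60);m[:75]=0
for c,a,l in blobs(m,80):
    cn=np.argwhere(l)[:,::-1].astype(np.float32); P=ray(D,cn,6)[:,:2].astype(np.float32)
    print('maple',c.round(1),a,cv2.minAreaRect(P))
for px in [(137,165)]: print('lamp',ray(D,px,3))
save(D['image'],'crop0.png',(110,120,340,260),3.4)
E
```

```text
top blue [207.9 167.1] 145 [595.2 114.2  42. ] z36 [596.6 115. ]
top blue [218.  211.2] 150 [482.1  87.9  42. ] z36 [482.9  88.6]
top black [310.9 195.1] 65 [ 519.8 -144.3   42. ] z36 [ 520.8 -144.8]
top black [126.4 237.9] 63 [418. 316.  42.] z36 [418.5 318. ]
top black [376.6 239.6] 97 [ 407.4 -301.5   42. ] z36 [ 407.8 -302.9]
side blue [251.1 225.8] 131 [482.3  90.7  42. ] z36 [483.   84.7]
side blue [204.1 229.1] 133 [594.9 117.4  42. ] z36 [596.4 111.6]
side black [290.6 146.2] 50 [ 409.1 -261.    42. ] z36 [ 409.4 -269.5]
side black [266.6 307. ] 108 [418.4 324.2  42. ] z36 [418.7 319.9]
side black [487.7 379.7] 80 [ -4.  429.3  42. ] z36 [ -6.7 425.8]
maple [302.8 153.6] 919 ((637.7174682617188, -129.329833984375), (107.7352523803711, 61.28886413574219), 10.116561889648438)
maple [369.5 171.2] 2184 ((587.1533813476562, -300.3528747558594), (121.98823547363281, 122.22023010253906), 1.0968128442764282)
maple [134.4 165.7] 196 ((617.4562377929688, 321.3831481933594), (76.8134765625, 55.85267639160156), 65.16233825683594)
maple [209.6 173.7] 891 ((589.90625, 114.83805847167969), (105.84102630615234, 81.55491638183594), 14.009052276611328)
maple [311.4 193.9] 730 ((527.9662475585938, -148.03750610351562), (101.6729507446289, 61.441650390625), 9.72177791595459)
maple [220.1 211.4] 907 ((486.1130065917969, 87.25926971435547), (101.8848648071289, 81.3759994506836), 13.453185081481934)
lamp [[613.12848368 307.72369605   3.        ]]
```

View pics/crop0.png

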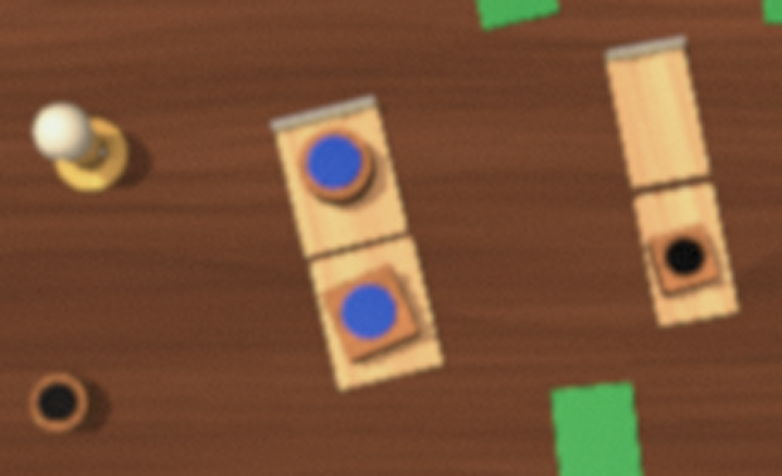

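The crop confirms the choices. I still need the yaw of the square cases.

```bash
python3 - <<'E'
from m import *
D=dict(np.load('top0.npz'));h=cv2.cvtColor(D['image'],cv2.COLOR_RGB2HSV).astype(int)
for px,r in (((218,211),22),((311,195),17),((208,167),20),((126,238),16)):
    print(h[px[1],px[0]-r:px[0]+r,:].tolist()[::2])
    for v0 in (105,120,135):
        m=np.zeros(h.shape[:2],bool); w=(slice(px[1]-r,px[1]+r),slice(px[0]-r,px[0]+r))
        m[w]=((h[w][...,2]>v0)&(h[w][...,2]<190)&(h[w][...,1]>110)&(h[w][...,0]<20))
        b=max(blobs(m,20),key=lambda t:t[1]); P=ray(D,np.argwhere(b[2])[:,::-1],38)[:,:2].astype(np.float32)
        print(v0,cv2.minAreaRect(P))
E
```

```text
[[10, 155, 105], [10, 160, 105], [11, 159, 104], [11, 155, 105], [16, 122, 178], [15, 133, 213], [12, 151, 198], [148, 60, 141], [112, 174, 195], [112, 177, 194], [112, 175, 195], [112, 176, 194], [112, 178, 195], [112, 176, 194], [112, 175, 192], [158, 64, 144], [12, 153, 216], [13, 150, 175], [14, 131, 173], [15, 123, 205], [17, 122, 169], [10, 157, 107]]
105 ((485.26861572265625, 90.14100646972656), (108.87494659423828, 109.13133239746094), 89.87660217285156)
120 ((495.19842529296875, 87.61836242675781), (112.89850616455078, 85.12553405761719), 13.893471717834473)
135 ((479.0284729003906, 70.54768371582031), (63.94538497924805, 65.6897201538086), 4.8136091232299805)
[[10, 158, 110], [10, 159, 111], [12, 151, 120], [15, 128, 179], [12, 153, 157], [13, 156, 176], [11, 139, 55], [135, 30, 17], [15, 64, 16], [150, 16, 16], [135, 36, 14], [12, 139, 66], [13, 151, 177], [14, 134, 177], [16, 117, 216], [15, 127, 145], [11, 163, 111]]
105 ((522.0979614257812, -137.3081512451172), (69.71949005126953, 83.98194885253906), 88.78195190429688)
120 ((526.7869262695312, -139.7792205810547), (85.0
[... 650 characters left out ...]
6, 53.94261932373047), 55.10709762573242)
135 ((583.0125122070312, 102.43896484375), (46.713722229003906, 53.94261932373047), 55.10709762573242)
[[10, 161, 109], [10, 153, 110], [11, 159, 109], [10, 153, 110], [11, 159, 127], [12, 153, 132], [3, 67, 38], [150, 8, 31], [18, 39, 33], [6, 40, 32], [24, 39, 33], [12, 147, 90], [13, 158, 155], [12, 158, 79], [13, 154, 71], [10, 150, 78]]
105 ((418.78424072265625, 327.2926025390625), (48.20613098144531, 63.09221267700195), 2.7750022411346436)
120 ((419.2569885253906, 317.31512451171875), (43.20148849487305, 42.42898941040039), 89.43830871582031)
135 ((418.05712890625, 317.1611022949219), (40.41450119018555, 37.788536071777344), 1.9871987104415894)
```

```bash
python3 - <<'E'
from m import *
for n in('top','side'):
    D=dict(np.load(n+'0.npz'));C=cloud(D)
    for nm,c,r in (('so',(482,88),46),('co',(520,-145),38),('sn',(595,114),40),('cn',(418,317),35)):
        m=(np.hypot(C[...,0]-c[0],C[...,1]-c[1])<r)&(C[...,2]>31)&(C[...,2]<60)&(D['depth']>0)
        P=C[m]; R=cv2.minAreaRect(P[:,:2].astype(np.float32)); print(n,nm,m.sum(),np.round(P[:,2].mean(),1),np.round([*R[0],*R[1],R[2]],1))
E
```

```text
top so 501 40.0 [482.8  87.7  56.7  56.4  23.2]
top co 284 39.7 [ 520.8 -144.5   42.    42.4   15.8]
top sn 382 40.5 [595.3 113.5  55.2  53.5   2. ]
top cn 199 35.7 [419.5 317.9  40.9  37.9  88.1]
side so 382 37.4 [483.9  88.9  56.3  57.8  24.5]
side co 143 36.9 [ 521.6 -142.2   40.9   48.8   16. ]
side sn 308 37.8 [596.1 115.7  54.2  54.3  13.8]
side cn 173 33.8 [420.3 319.8  37.4  36.3  16.6]
```

Squares are yawed about 23.5° and 16°. The first target is the round striker case at (595.5, 114.5).

Request:
servo_tool:
  rotation:
    - [0,0,0.041]
    - [0,0,0.082]
    - [0,0,0.082]
    - [0,0,0.082]
    - [0,0,0.082]
  slide:
    - [0.2,-0.23,0]
    - [0.4,-0.46,0]
    - [0.6,-0.69,0]
    - [0.8,-0.92,0]
    - [0.8,-0.92,0]
  grip: [1,1,1,1,1]

```text
clock: 0.72
position: [331.2, 414.3, 199.1]
ee_rot: [0.993, 0.117, -0.0, 0.0]
contact_force: [-0.6, 0.0, 0.3]
gripper_width: 85.2
grasp_force: 0.0
```

Request:
servo_tool:
  rotation:
    - [0,0,0]
    - [0,0,0]
    - [0,0,0]
    - [0,0,0]
    - [0,0,0]
  slide:
    - [0.2,-0.23,0]
    - [0.4,-0.46,0]
    - [0.6,-0.69,0]
    - [0.8,-0.92,0]
    - [0.8,-0.92,0]
  grip: [1,1,1,1,1]

```text
clock: 1.35
position: [491.2, 231.3, 198.5]
ee_rot: [0.993, 0.117, -0.0, 0.0]
contact_force: [-0.8, 0.7, 0.5]
gripper_width: 85.3
grasp_force: 0.0
```

Request:
servo_tool:
  rotation:
    - [0,0,0]
    - [0,0,0]
    - [0,0,0]
    - [0,0,0]
    - [0,0,0]
  slide:
    - [0.18,-0.2,0]
    - [0.36,-0.4,0]
    - [0.53,-0.595,-0.2]
    - [0.53,-0.595,-0.4]
    - [0.53,-0.595,-0.4]
  grip: [1,1,1,1,1]

```text
clock: 1.98
position: [592.9, 114.5, 115.3]
ee_rot: [0.993, 0.12, -0.004, 0.001]
contact_force: [-0.6, 0.2, 0.8]
gripper_width: 85.5
grasp_force: 0.0
```

Request:
servo_tool:
  rotation:
    - [0,0,0]
    - [0,0,0]
    - [0,0,0]
    - [0,0,0]
    - [0,0,0]
  slide:
    - [0,0,-0.15]
    - [0,0,-0.3]
    - [0,0,-0.45]
    - [0,0,-0.54]
    - [0,0,-0.54]
  grip: [1,1,1,1,1]

```text
clock: 2.6
position: [595.6, 116.2, 11.8]
ee_rot: [0.993, 0.121, 0.0, 0.0]
contact_force: [-0.2, 0.4, 0.3]
gripper_width: 85.5
grasp_force: 0.0
```

Request:
servo_tool:
  rotation:
    - [0,0,0]
    - [0,0,0]
    - [0,0,0]
    - [0,0,0]
    - [0,0,0]
    - [0,0,0]
  slide:
    - [0,0,0]
    - [0,0,0]
    - [0,0,0]
    - [0,0,0]
    - [0,0,0]
    - [0,0,0]
  grip: [0.3,0.2,-0.2,-0.5,-0.5,-0.5]

```text
clock: 3.35
position: [595.6, 114.4, 11.2]
ee_rot: [0.993, 0.12, -0.0, 0.0]
contact_force: [0.0, -0.2, 0.5]
gripper_width: 21.2
grasp_force: 0.0
```

```bash
python3 - <<'E'
from m import *
s=read_state();print(s['gripper_width'],s['grasp_force'],s['position'])
d=cam('side');save(d['image'],'s1.png',(130,130,390,330),3)
E
```

```text
21.20282825868074 0.0 [595.57639243 114.44571147  11.19040094]
```

View pics/s1.png

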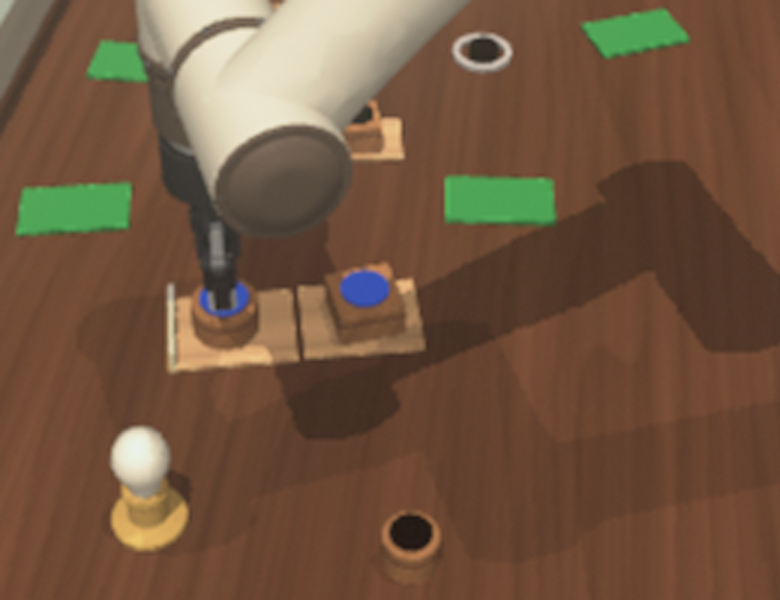

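The fingers have closed at about 21 mm, and the tip at crop (222,305) is in front of the blue disc, so they seem to be above the case. I'll check the tip height from depth.

```bash
python3 - <<'E'
from m import *
d=cam('side');C=cloud(d);t=cam('top')
for v in range(200,250,3): print(v,[np.round(C[v,u],0).astype(int).tolist() for u in (198,203,207)],d['image'][v,203].tolist())
E
```

```text
200 [[594, 152, 169], [536, 325, 329], [528, 327, 331]] [92, 81, 68]
203 [[594, 154, 161], [583, 151, 160], [529, 326, 323]] [69, 65, 61]
206 [[594, 157, 155], [583, 152, 152], [530, 324, 315]] [107, 103, 98]
209 [[594, 159, 148], [583, 157, 147], [579, 135, 127]] [120, 115, 109]
212 [[603, 130, 110], [582, 163, 144], [580, 133, 116]] [126, 121, 114]
215 [[600, 140, 110], [580, 171, 142], [580, 135, 108]] [121, 115, 110]
218 [[591, 176, 137], [579, 178, 139], [571, 174, 137]] [112, 109, 105]
221 [[591, 177, 128], [580, 174, 127], [571, 174, 127]] [65, 61, 57]
224 [[594, 169, 110], [583, 165, 108], [574, 165, 108]] [55, 50, 47]
227 [[598, 158, 89], [592, 137, 69], [583, 133, 66]] [52, 47, 44]
230 [[609, 122, 41], [591, 142, 64], [585, 127, 50]] [54, 48, 46]
233 [[607, 132, 41], [593, 137, 48], [586, 128, 40]] [71, 78, 113]
236 [[606, 138, 38], [594, 135, 36], [584, 135, 38]] [105, 75, 55]
239 [[606, 142, 31], [592, 145, 35], [584, 139, 31]] [120, 84, 57]
242 [[607, 139, 17], [594, 142, 23], [585, 138, 20]] [131, 91, 62]
245 [[608, 139, 6], [594, 144, 13], [585, 139, 10]] [129, 89, 60]
248 [[607, 146, 3], [594, 144, 3], [585, 144, 4]] [220, 171, 119]
```

The tips are really at about z≈46 while the state says 11, so heights need to be judged by sight. I'll open and descend cautiously, watching the force.

Request:
servo_tool:
  rotation:
    - [0,0,0]
    - [0,0,0]
    - [0,0,0]
    - [0,0,0]
    - [0,0,0]
    - [0,0,0]
    - [0,0,0]
    - [0,0,0]
  slide:
    - [0,0,0.05]
    - [0,0,0.05]
    - [0,0,0.05]
    - [0,0,0.05]
    - [0,0,0]
    - [0,0,-0.05]
    - [0,0,-0.1]
    - [0,0,-0.1]
  grip: [1,1,1,1,1,1,1,1]

```text
clock: 4.5
position: [594.6, 114.1, -10.3]
ee_rot: [0.993, 0.12, -0.001, 0.0]
contact_force: [-0.0, 0.2, 0.1]
gripper_width: 85.5
grasp_force: 0.0
```

```bash
python3 - <<'E'
from m import *
s=read_state();print(s['gripper_width'],s['contact_force'],s['position'])
d=cam('side');C=cloud(d);save(d['image'],'s2.png',(150,170,290,270),5)
E
```

```text
85.54550943724144 [-0.03923979  0.19407381  0.0821362 ] [594.62005317 114.10800701 -10.32003371]
```

View pics/s2.png

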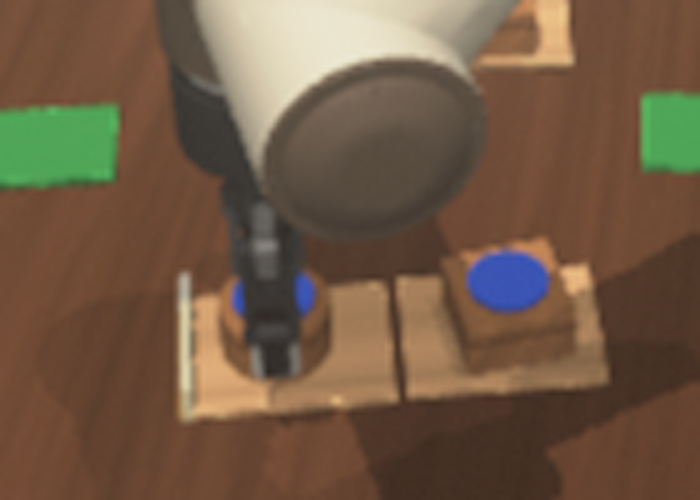

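The near finger is now beside the round case, with its tip at crop (275,375). I'll measure its height.

```bash
python3 - <<'E'
from m import *
d=cam('side');C=cloud(d)
for v in range(226,252,2): print(v,[np.round(C[v,u],0).astype(int).tolist() for u in (201,204,208)])
E
```

```text
226 [[585, 178, 114], [578, 178, 115], [588, 105, 41]]
228 [[584, 184, 114], [577, 184, 115], [574, 159, 90]]
230 [[584, 186, 109], [578, 182, 106], [568, 184, 109]]
232 [[588, 170, 86], [582, 169, 86], [569, 183, 102]]
234 [[586, 180, 89], [579, 180, 91], [568, 187, 99]]
236 [[585, 185, 89], [578, 185, 90], [569, 183, 89]]
238 [[585, 188, 86], [578, 187, 85], [569, 184, 83]]
240 [[590, 171, 60], [583, 171, 61], [575, 163, 54]]
242 [[590, 174, 56], [584, 170, 53], [576, 162, 46]]
244 [[593, 165, 40], [585, 167, 43], [576, 162, 38]]
246 [[600, 139, 4], [592, 143, 9], [582, 141, 8]]
248 [[600, 143, 0], [592, 144, 3], [582, 142, 2]]
250 [[597, 154, 5], [590, 153, 6], [581, 151, 5]]
```

Request:
servo_tool:
  rotation:
    - [0,0,0]
    - [0,0,0]
    - [0,0,0]
    - [0,0,0]
    - [0,0,0]
    - [0,0,0]
    - [0,0,0]
    - [0,0,0]
  slide:
    - [0,0,-0.05]
    - [0,0,-0.09]
    - [0,0,-0.09]
    - [0,0,-0.09]
    - [0,0,-0.09]
    - [0,0,-0.09]
    - [0,0,-0.09]
    - [0,0,-0.09]
  grip: [1,1,0.2,0.2,-0.2,-0.2,-0.2,-0.2]

```text
clock: 5.6
position: [595.9, 114.7, -26.4]
ee_rot: [0.993, 0.12, 0.0, -0.0]
contact_force: [-0.3, 0.8, 3.1]
gripper_width: 54.6
grasp_force: 63.5
```

Request:
servo_tool:
  rotation:
    - [0,0,0]
    - [0,0,0]
    - [0,0,0]
    - [0,0,0]
    - [0,0,0]
    - [0,0,0]
    - [0,0,0]
  slide:
    - [0,0,0.15]
    - [0,0,0.35]
    - [-0.2,0.16,0.4]
    - [-0.4,0.32,0.4]
    - [-0.58,0.48,0.4]
    - [-0.58,0.48,0.35]
    - [-0.58,0.48,0.2]
  grip: [-0.2,-0.2,-0.2,-0.2,-0.2,-0.2,-0.2]

```text
clock: 6.48
position: [480.5, 211.6, 13.8]
ee_rot: [0.993, 0.121, 0.002, -0.001]
contact_force: [0.6, 0.4, -1.3]
gripper_width: 54.7
grasp_force: 63.7
```

Request:
servo_tool:
  rotation:
    - [0,0,0]
    - [0,0,0]
    - [0,0,0]
    - [0,0,0]
    - [0,0,0]
  slide:
    - [0,0,-0.1]
    - [0,0,-0.17]
    - [0,0,-0.2]
    - [0,0,-0.225]
    - [0,0,-0.225]
  grip: [-0.2,-0.2,-0.2,-0.2,-0.2]

```text
clock: 7.1
position: [479.7, 210.5, -31.7]
ee_rot: [0.993, 0.12, 0.0, -0.0]
contact_force: [-1.0, 0.6, -1.6]
gripper_width: 54.8
grasp_force: 63.7
```

Request:
servo_tool:
  rotation:
    - [0,0,0]
    - [0,0,0]
    - [0,0,0]
    - [0,0,0]
    - [0,0,0]
    - [0,0,0.027]
    - [0,0,0.027]
    - [0,0,0.027]
  slide:
    - [0,0,0]
    - [0,0,0]
    - [0,0,0.02]
    - [0,0,0.2]
    - [0,0,0.45]
    - [0.01,-0.3,0.45]
    - [0.017,-0.61,0.45]
    - [0.017,-0.61,0.45]
  grip: [1,1,1,1,1,1,1,1]

```text
clock: 8.1
position: [482.0, 85.1, 58.7]
ee_rot: [0.98, 0.201, -0.0, -0.0]
contact_force: [-0.3, 0.1, -0.9]
gripper_width: 85.5
grasp_force: 0.0
```

Request:
servo_tool:
  rotation:
    - [0,0,0]
    - [0,0,0]
    - [0,0,0]
    - [0,0,0]
    - [0,0,0]
    - [0,0,0]
    - [0,0,0]
    - [0,0,0]
  slide:
    - [0,0,-0.15]
    - [0,0,-0.3]
    - [0,0,-0.425]
    - [0,0,-0.425]
    - [0,0,-0.425]
    - [0,0,-0.425]
    - [0,0,-0.425]
    - [0,0,-0.425]
  grip: [1,1,1,1,0.2,0.2,-0.2,-0.2]

```text
clock: 9.1
position: [484.2, 89.3, -25.3]
ee_rot: [0.979, 0.204, 0.002, -0.0]
contact_force: [-1.2, 0.6, 7.2]
gripper_width: 55.2
grasp_force: 64.7
```

Request:
servo_tool:
  rotation:
    - [0,0,0]
    - [0,0,0]
    - [0,0,-0.027]
    - [0,0,-0.027]
    - [0,0,-0.027]
    - [0,0,-0.027]
    - [0,0,-0.027]
    - [0,0,-0.027]
  slide:
    - [0,0,0.1]
    - [0,0,0.3]
    - [0.2,0.05,0.3]
    - [0.4,0.1,0.3]
    - [0.527,0.125,0.3]
    - [0.527,0.125,0.2]
    - [0.527,0.125,0.1]
    - [0.527,0.125,0.04]
  grip: [-0.2,-0.2,-0.2,-0.2,-0.2,-0.2,-0.2,-0.2]

```text
clock: 10.1
position: [587.6, 113.2, -19.9]
ee_rot: [0.993, 0.12, -0.001, 0.0]
contact_force: [-0.3, 0.5, -1.0]
gripper_width: 54.9
grasp_force: 64.0
```

Request:
servo_tool:
  rotation:
    - [0,0,0]
    - [0,0,0]
    - [0,0,0]
    - [0,0,0]
    - [0,0,0]
    - [0,0,0]
    - [0,0,0]
  slide:
    - [0,0,-0.03]
    - [0,0,-0.038]
    - [0,0,-0.038]
    - [0,0,-0.038]
    - [0,0,-0.038]
    - [0,0,0.2]
    - [0,0,0.45]
  grip: [-0.2,-0.2,1,1,1,1,1]

```text
clock: 10.98
position: [587.9, 113.3, 71.6]
ee_rot: [0.993, 0.12, -0.001, 0.0]
contact_force: [1.7, 0.1, 0.2]
gripper_width: 85.8
grasp_force: 0.0
```

Request:
servo_tool:
  rotation:
    - [0,0,0]
    - [0,0,0]
    - [0,0,0]
    - [0,0,0]
  slide:
    - [-0.2,0.18,0]
    - [-0.4,0.36,0]
    - [-0.544,0.485,0]
    - [-0.544,0.485,0]
  grip: [1,1,1,1]

```text
clock: 11.48
position: [478.1, 211.9, 71.6]
ee_rot: [0.993, 0.122, 0.0, -0.0]
contact_force: [-0.5, -0.4, -0.9]
gripper_width: 85.6
grasp_force: 0.0
```

```bash
python3 - <<'E'
from m import *
for n in('top','side'):
    d=cam(n)
    for c,a,l in discs(d,'blue'): print(n,c.round(1),a,ray(d,c,42)[0].round(1))
    save(d['image'],n+'3.png',s=1.5)
E
```

```text
top [208.1 171. ] 143 [585.3 113.7  42. ]
top [169.2 213.8] 151 [477.  210.4  42. ]
side [208.1 229.1] 132 [585.3 116.2  42. ]
side [245.4 265.4] 170 [478.4 218.4  42. ]
```

View pics/top3.png

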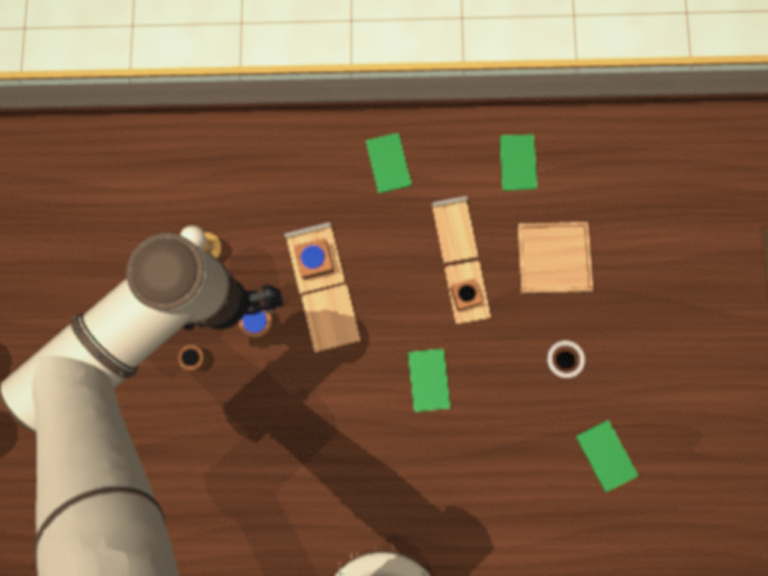

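The square striker case is at (313,257) on the wide front tile, about 3 mm off centre. The parked round one is at (254,322). I'll pick it up now.

Request:
servo_tool:
  rotation:
    - [0,0,0]
    - [0,0,0]
    - [0,0,0]
    - [0,0,0]
    - [0,0,0]
    - [0,0,0]
    - [0,0,0]
    - [0,0,0]
  slide:
    - [0,0,-0.2]
    - [0,0,-0.4]
    - [0,0,-0.5]
    - [0,0,-0.515]
    - [0,0,-0.515]
    - [0,0,-0.515]
    - [0,0,-0.515]
    - [0,0,-0.515]
  grip: [1,1,1,1,0.2,0.2,-0.2,-0.2]

```text
clock: 12.58
position: [480.7, 211.2, -30.3]
ee_rot: [0.993, 0.12, 0.001, -0.001]
contact_force: [0.8, -1.8, 5.8]
gripper_width: 54.7
grasp_force: 63.8
```

Request:
servo_tool:
  rotation:
    - [0,0,0]
    - [0,0,0]
    - [0,0,0]
    - [0,0,0]
    - [0,0,0]
    - [0,0,0]
    - [0,0,0]
    - [0,0,0]
  slide:
    - [0,0,0.1]
    - [0,0,0.35]
    - [0.02,-0.2,0.4]
    - [0.04,-0.4,0.4]
    - [0.04,-0.616,0.35]
    - [0.04,-0.616,0.2]
    - [0.04,-0.616,0.1]
    - [0.04,-0.616,0.07]
  grip: [-0.2,-0.2,-0.2,-0.2,-0.2,-0.2,-0.2,-0.2]

```text
clock: 13.58
position: [486.6, 86.8, -18.8]
ee_rot: [0.993, 0.12, -0.001, 0.0]
contact_force: [0.9, 0.2, -1.3]
gripper_width: 54.3
grasp_force: 63.6
```

Request:
servo_tool:
  rotation:
    - [0,0,0]
    - [0,0,0]
    - [0,0,0]
    - [0,0,0]
    - [0,0,0]
    - [0,0,0]
    - [0,0,0]
  slide:
    - [0,0,-0.03]
    - [0,0,-0.041]
    - [0,0,-0.041]
    - [0,0,-0.041]
    - [0,0,-0.041]
    - [0,0,0.2]
    - [0,0,0.46]
  grip: [-0.2,-0.2,1,1,1,1,1]

```text
clock: 14.45
position: [487.0, 87.0, 74.7]
ee_rot: [0.993, 0.12, -0.001, 0.001]
contact_force: [0.7, 0.7, -0.8]
gripper_width: 85.3
grasp_force: 0.0
```

Request:
servo_tool:
  rotation:
    - [0,0,0.006]
    - [0,0,0.006]
    - [0,0,0.006]
    - [0,0,0.006]
    - [0,0,0.006]
  slide:
    - [0.05,-0.3,0]
    - [0.08,-0.6,0]
    - [0.12,-0.9,0]
    - [0.12,-0.9,0]
    - [0.12,-0.9,0]
  grip: [1,1,1,1,1]

```text
clock: 15.08
position: [511.3, -92.8, 74.0]
ee_rot: [0.99, 0.138, -0.0, -0.0]
contact_force: [-0.0, -0.4, 0.3]
gripper_width: 85.1
grasp_force: 0.0
```

```bash
python3 - <<'E'
from m import *
for n in('top','side'):
    d=cam(n)
    for w in('blue','black'):
        for c,a,l in discs(d,w):
            if a<180: print(n,w,c.round(1),a,ray(d,c,42)[0].round(1))
E
```

```text
top black [126.4 237.9] 69 [417.9 316.   42. ]
top black [376.7 239.5] 100 [ 407.5 -301.6   42. ]
top black [261.  379.2] 33 [ 82.5 -15.5  42. ]
side blue [249.2 225.7] 133 [486.9  91.   42. ]
side blue [208. 229.] 134 [585.5 116.   42. ]
side black [290.6 146.2] 50 [ 409.1 -261.    42. ]
side black [266.6 307. ] 108 [418.4 324.2  42. ]
```

Request:
servo_tool:
  rotation:
    - [0,0,0]
    - [0,0,0]
    - [0,0,0]
    - [0,0,0]
    - [0,0,0]
    - [0,0,0]
  slide:
    - [0.047,-0.257,0]
    - [0.047,-0.257,-0.05]
    - [0.047,-0.257,-0.2]
    - [0.047,-0.257,-0.35]
    - [0.047,-0.257,-0.48]
    - [0.047,-0.257,-0.496]
  grip: [1,1,1,1,1,1]

```text
clock: 15.92
position: [519.3, -142.5, -26.8]
ee_rot: [0.99, 0.14, -0.002, -0.0]
contact_force: [0.3, -0.6, 0.7]
gripper_width: 85.5
grasp_force: 0.0
```

Request:
servo_tool:
  rotation:
    - [0,0,0]
    - [0,0,0]
    - [0,0,0]
    - [0,0,0]
    - [0,0,0]
    - [0,0,0]
  slide:
    - [0,0,0]
    - [0,0,0]
    - [0,0,0]
    - [0,0,0]
    - [0,0,0]
    - [0,0,0]
  grip: [0.2,0.1,-0.1,-0.3,-0.4,-0.4]

```text
clock: 16.68
position: [522.2, -144.0, -23.6]
ee_rot: [0.99, 0.139, 0.001, 0.0]
contact_force: [-0.1, 2.1, 6.4]
gripper_width: 41.0
grasp_force: 62.1
```

Request:
servo_tool:
  rotation:
    - [0,0,0]
    - [0,0,0]
    - [0,0,-0.017]
    - [0,0,-0.017]
    - [0,0,-0.017]
    - [0,0,-0.017]
    - [0,0,-0.017]
    - [0,0,-0.017]
  slide:
    - [0,0,0.1]
    - [0,0,0.3]
    - [0.2,0.03,0.3]
    - [0.4,0.05,0.3]
    - [0.56,0.07,0.3]
    - [0.56,0.07,0.2]
    - [0.56,0.07,0.1]
    - [0.56,0.07,0.04]
  grip: [-0.4,-0.4,-0.4,-0.4,-0.4,-0.4,-0.4,-0.4]

```text
clock: 17.68
position: [632.0, -130.2, -18.3]
ee_rot: [0.996, 0.085, -0.001, -0.0]
contact_force: [0.1, -0.2, 0.5]
gripper_width: 40.9
grasp_force: 61.5
```

Request:
servo_tool:
  rotation:
    - [0,0,0]
    - [0,0,0]
    - [0,0,0]
    - [0,0,0]
    - [0,0,0]
    - [0,0,0]
    - [0,0,0]
  slide:
    - [0,0,-0.03]
    - [0,0,-0.038]
    - [0,0,-0.038]
    - [0,0,-0.038]
    - [0,0,-0.038]
    - [0,0,0.2]
    - [0,0,0.46]
  grip: [-0.4,-0.4,1,1,1,1,1]

```text
clock: 18.55
position: [632.3, -130.1, 75.2]
ee_rot: [0.996, 0.086, -0.001, -0.0]
contact_force: [0.8, 0.3, 0.2]
gripper_width: 85.4
grasp_force: 0.0
```

Request:
servo_tool:
  rotation:
    - [0,0,0]
    - [0,0,0]
    - [0,0,0]
    - [0,0,0]
  slide:
    - [-0.12,0.25,0.1]
    - [-0.24,0.5,0.1]
    - [-0.36,0.75,0.1]
    - [-0.36,0.75,0.1]
  grip: [1,1,1,1]

```text
clock: 19.05
position: [559.7, 22.7, 95.6]
ee_rot: [0.996, 0.088, 0.0, -0.0]
contact_force: [0.3, -0.3, -0.2]
gripper_width: 85.2
grasp_force: 0.0
```

Request:
servo_tool:
  rotation:
    - [0,0,0]
    - [0,0,0]
    - [0,0,0]
    - [0,0,0]
  slide:
    - [-0.12,0.25,0]
    - [-0.24,0.5,0]
    - [-0.36,0.75,0]
    - [-0.36,0.75,0]
  grip: [1,1,1,1]

```text
clock: 19.55
position: [488.5, 172.4, 95.3]
ee_rot: [0.996, 0.088, 0.0, -0.0]
contact_force: [0.2, -0.6, 0.0]
gripper_width: 85.2
grasp_force: 0.0
```

Request:
servo_tool:
  rotation:
    - [0,0,0]
    - [0,0,0]
    - [0,0,0]
    - [0,0,0]
    - [0,0,0]
  slide:
    - [-0.12,0.25,0]
    - [-0.24,0.5,0]
    - [-0.352,0.739,0]
    - [-0.352,0.739,-0.1]
    - [-0.352,0.739,-0.1]
  grip: [1,1,1,1,1]

```text
clock: 20.18
position: [418.3, 316.4, 73.7]
ee_rot: [0.996, 0.085, -0.001, 0.001]
contact_force: [0.6, -1.0, 0.2]
gripper_width: 85.3
grasp_force: 0.0
```

```bash
python3 - <<'E'
from m import *
for n in('top','side'):
    d=cam(n)
    for w in('blue','black'):
        for c,a,l in discs(d,w):
            if a<180: print(n,w,c.round(1),a,ray(d,c,42)[0].round(1),ray(d,c,36)[0].round(1))
E
```

```text
top blue [208.1 171. ] 144 [585.3 113.6  42. ] [586.6 114.4  36. ]
top blue [217.8 209.4] 157 [486.6  88.4  42. ] [487.5  89.1  36. ]
top black [303.7 152.2] 61 [ 630.3 -129.1   42. ] [ 631.9 -129.6   36. ]
top black [376.7 239.6] 98 [ 407.4 -301.6   42. ] [ 407.8 -303.    36. ]
side blue [208.1 229.1] 132 [585.3 116.2  42. ] [586.8 110.4  36. ]
side black [266.7 306.9] 116 [418.1 323.9  42. ] [418.4 319.6  36. ]
```

Request:
servo_tool:
  rotation:
    - [0,0,0]
    - [0,0,0]
    - [0,0,0]
    - [0,0,0]
    - [0,0,0]
  slide:
    - [0,0,-0.2]
    - [0,0,-0.35]
    - [0,0,-0.48]
    - [0,0,-0.528]
    - [0,0,-0.528]
  grip: [1,1,1,1,1]

```text
clock: 20.9
position: [419.2, 317.4, -30.4]
ee_rot: [0.996, 0.085, 0.0, 0.0]
contact_force: [-0.0, 0.3, -0.0]
gripper_width: 85.6
grasp_force: 0.0
```

Request:
servo_tool:
  rotation:
    - [0,0,0]
    - [0,0,0]
    - [0,0,0]
    - [0,0,0]
    - [0,0,0]
    - [0,0,0]
  slide:
    - [0,0,0]
    - [0,0,0]
    - [0,0,0]
    - [0,0,0]
    - [0,0,0]
    - [0,0,0]
  grip: [0.2,0.1,-0.1,-0.3,-0.4,-0.4]

```text
clock: 21.65
position: [419.1, 318.4, -29.3]
ee_rot: [0.996, 0.086, 0.001, -0.001]
contact_force: [-0.6, -0.7, 5.3]
gripper_width: 40.5
grasp_force: 60.7
```

Request:
servo_tool:
  rotation:
    - [0,0,0]
    - [0,0,0]
    - [0,0,0]
    - [0,0,0]
    - [0,0,0]
    - [0,0,0]
  slide:
    - [0,0,0.15]
    - [0,0,0.4]
    - [0.02,-0.1,0.6]
    - [0.07,-0.35,0.6]
    - [0.12,-0.6,0.6]
    - [0.17,-0.7,0.6]
  grip: [-0.4,-0.4,-0.4,-0.4,-0.4,-0.4]

```text
clock: 22.4
position: [451.9, 175.4, 89.7]
ee_rot: [0.996, 0.085, -0.0, -0.0]
contact_force: [0.9, 1.0, 0.8]
gripper_width: 40.6
grasp_force: 60.6
```

Request:
servo_tool:
  rotation:
    - [0,0,0]
    - [0,0,0]
    - [0,0,0]
    - [0,0,0]
  slide:
    - [0.06,-0.25,0]
    - [0.12,-0.5,0]
    - [0.18,-0.72,0]
    - [0.2,-0.8,0]
  grip: [-0.4,-0.4,-0.4,-0.4]

```text
clock: 22.9
position: [492.6, 15.8, 89.4]
ee_rot: [0.996, 0.084, -0.0, -0.0]
contact_force: [0.1, 0.9, -0.4]
gripper_width: 40.6
grasp_force: 60.7
```

Request:
servo_tool:
  rotation:
    - [0,0,0]
    - [0,0,0]
    - [0,0,0]
    - [0,0,0]
    - [0,0,0]
    - [0,0,0]
    - [0,0,0]
    - [0,0,0]
  slide:
    - [0.05,-0.25,0]
    - [0.1,-0.5,0]
    - [0.15,-0.72,0]
    - [0.177,-0.83,0]
    - [0.177,-0.83,0]
    - [0.177,-0.83,-0.2]
    - [0.177,-0.83,-0.4]
    - [0.177,-0.83,-0.5]
  grip: [-0.4,-0.4,-0.4,-0.4,-0.4,-0.4,-0.4,-0.4]

```text
clock: 23.9
position: [526.4, -146.8, -12.6]
ee_rot: [0.996, 0.086, -0.002, -0.0]
contact_force: [-0.2, 0.3, -0.4]
gripper_width: 40.4
grasp_force: 60.7
```

Request:
servo_tool:
  rotation:
    - [0,0,0]
    - [0,0,0]
    - [0,0,0]
    - [0,0,0]
    - [0,0,0]
    - [0,0,0]
    - [0,0,0]
    - [0,0,0]
  slide:
    - [0,0,-0.03]
    - [0,0,-0.06]
    - [0,0,-0.069]
    - [0,0,-0.069]
    - [0,0,-0.069]
    - [0,0,-0.069]
    - [0,0,0.15]
    - [0,0,0.4]
  grip: [-0.4,-0.4,-0.4,1,1,1,1,1]

```text
clock: 24.9
position: [527.1, -148.4, 69.7]
ee_rot: [0.996, 0.085, -0.001, -0.0]
contact_force: [1.4, -0.1, 0.1]
gripper_width: 85.4
grasp_force: 0.0
```

Request:
servo_tool:
  rotation:
    - [0,0,0]
    - [0,0,0]
    - [0,0,0]
    - [0,0,0]
    - [0,0,0]
  slide:
    - [-0.25,0,0.2]
    - [-0.5,0,0.4]
    - [-0.7,0,0.6]
    - [-0.7,0,0.6]
    - [-0.7,0,0.6]
  grip: [1,1,1,1,1]

```text
clock: 25.52
position: [387.9, -148.2, 189.5]
ee_rot: [0.996, 0.085, 0.0, -0.0]
contact_force: [-0.2, -0.3, 0.1]
gripper_width: 85.4
grasp_force: 0.0
```

```bash
python3 - <<'E'
from m import *
for n in('top','side'):
    d=cam(n)
    for w in('blue','black'):
        for c,a,l in discs(d,w):
            if a<180: print(n,w,c.round(1),a,ray(d,c,42)[0].round(1))
    save(d['image'],n+'9.png',s=1.5)
E
```

```text
top blue [208.2 170.9] 145 [585.4 113.5  42. ]
top black [303.8 152.1] 65 [ 630.5 -129.3   42. ]
top black [311.8 192. ] 72 [ 527.6 -146.7   42. ]
side blue [249.2 225.7] 132 [486.9  90.9  42. ]
side blue [208.1 229.1] 132 [585.3 116.2  42. ]
side black [290.6 146.2] 50 [ 409.1 -261.    42. ]
```

View pics/side9.png

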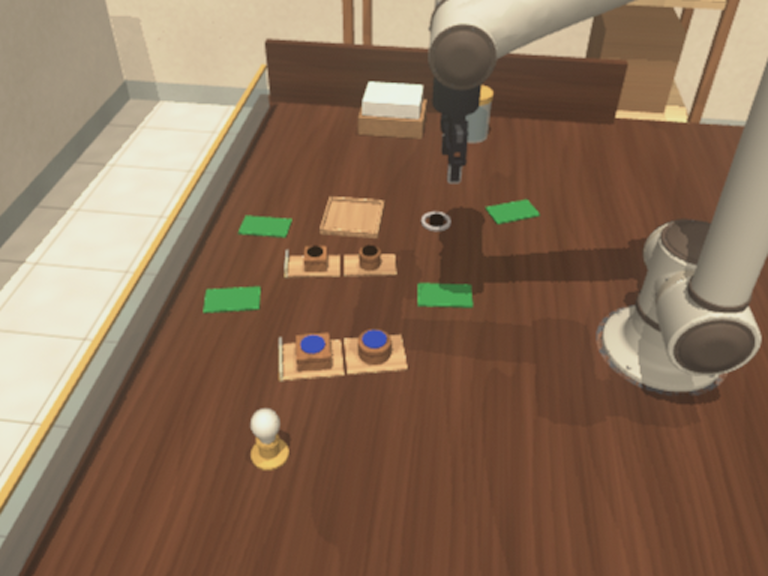

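The side view shows both squares on the front tiles at (313,350) and (315,258), and both rounds on the rear tiles at (375,345) and (369,257). All four are upright and within about 3 mm of centre, and the lamp at (268,440) hasn't moved.

```bash
python3 -c "
from bench import job_done;print(job_done())"
```

```text
the job is handed in; nothing more can be done
None
```

The job is handed in, but no verdict was shown: both square cases stand on the front tiles and both round ones on the rear tiles, upright, released and within about 3 mm of centre by the last camera measurement, with the lamp not visibly moved.

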